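# Nest a stack-nest tote in the service tray

## Task

Put the loose blue parts tote away inside the slotted blue tote that stands in the steel tray: lift it by its centre grip, turn it the half turn that makes it nest instead of stack, feel its ribs into the slots and let it down fully home and level, then let go. Do it gently: never drop it, jam it or press it hard against the other tote, and leave the meter, the capacitor and the torch nozzle where they are.

Things in the scene. Friction and masses are not known exactly. Their poses are not given: they have to be found in the camera images.
- tote: loose stack-nest parts tote, blue plastic, 0.36 to 0.56 kg, open on top, on the bench. Origin: centre of its underside; x along its length, z up. 196 x 164 mm over the rim lip, 90 mm high; body 180 mm long; long walls (facing +y, -y) slope in, from y = +-72 mm at the rim to +-58 mm at the bottom. Starts half a turn, give or take 35 degrees, from the yaw at which it nests.
- tote_grip (a point): middle of the tote's grip block, 90 mm above its underside, axes as the tote's. The block is 30 x 30 mm, from 58 to 118 mm above the underside, centred, standing on a web 6 mm thick across the tote (along y); it can be gripped from above along x or y.
- tote_rib (a point): foot of one of the tote's four upright ribs, at x = +50 mm, y = +72 mm, z = 0 in the tote's frame. Ribs stand outside both long walls (+y and -y), at x = +50 and x = -22 mm, 16 mm wide in x, from the underside up to the lip, out to y = +-80 mm. Square edges, no chamfer.
- tray: steel tray, 236 x 140 mm, 15 mm lip, fixed to the bench. Origin: centre of its underside; x along its length, z up. The slotted tote (blue, empty, no grip) stands in it with the tray's yaw but off its centre by up to 12 mm either way in x and 8 mm in y: not measured, to be felt or seen. It is clipped down there and does not shift.
- rim_mid (a point): point fixed to the tray, 94 mm above its origin: the height of the slotted tote's rim. Its rim lip is 212 x 164 mm; inside, end walls 188 mm apart, long walls 136 mm apart at the rim, sloping in 0.16 mm per mm. Each long wall has two slots 19.5 mm wide in x, 38 mm deep from the rim, at x = +50 and -22 mm from that tote's centre. With the wrong yaw the ribs stand on this rim.
- home (a point): point fixed to the tray, 56 mm above its origin: height of the loose tote's underside when home, ribs on the slot bottoms. It nests with its x axis along the tray's +x: ribs in the slots with 1.75 mm free each way in x; in y the walls leave 10 mm each way on entry, 2 mm at home. It slides home under its own weight if not jammed. Keep the force between the totes well below 25 N.
- meter: bystander: yellow hand-held test meter lying flat, 150 x 78 x 36 mm, origin at the centre of its underside
- capacitor: bystander: black can capacitor standing upright, 65 mm diameter, 112 mm high, origin at the centre of its underside
- nozzle: bystander: copper welding torch nozzle standing upright, 26 mm diameter, 60 mm high, origin at the centre of its underside

How it is judged (in metres and radians):
On the way, in this order (a step that is already met when the one before it is completed fails the run):
1. the loose tote is lifted clear of the bench (height (world z) of tote above 0.06 m), for 0.1 s.
2. its ribs have entered the slots of the tote in the tray (z of tote in the frame of tray below 0.085 m and horizontal distance between tote and tray below 0.024 m), for 0.05 s.
At the end, for the whole second after the job is handed in: The loose tote is nested fully home in the slotted tote in the tray: its underside 51 to 60 mm above the tray's underside (home is 56), within 22 mm of the tray's centre, in line with the tray within 0.06 rad, level within 0.035 rad, and at rest (z of tote in the frame of tray between 0.051 and 0.06 m and horizontal distance between tote and tray below 0.022 m and angle between the x axis of tote and the x axis of tray, either way round below 0.06 rad and angle between tote's own z axis and vertical below 0.035 rad and linear speed of tote below 0.01 m/s); the robot touches nothing.
It fails at once if the loose tote bears on the slotted tote or the tray with more than 30 N (dropped, jammed or pressed hard) (contact force between tote and tray above 30 N).
It fails at once if the loose tote is dropped into the slots (moves faster than 0.35 m/s there) (z of tote in the frame of tray below 0.094 m and horizontal distance between tote and tray below 0.03 m and linear speed of tote above 0.35 m/s).
It fails at once if the meter is moved more than 20 mm (distance of meter from where it was at the start of the episode above 0.02 m).
It fails at once if the capacitor is moved more than 20 mm (distance of capacitor from where it was at the start of the episode above 0.02 m).
It fails at once if the torch nozzle is moved more than 20 mm (distance of nozzle from where it was at the start of the episode above 0.02 m).
It also fails if it takes over 72 s, if anything falls off the work surface, if the arm or the gripper's body presses on something with over 40 N, if the wrist force passes 120 N, or if a joint passes its speed limit or range.

## Robot

A 6-joint arm with a two-finger parallel gripper is mounted at the origin on the work surface. World frame = base frame: x ahead of the robot, y to its left, z up, the work surface at z = 0. Lengths are in mm, angles in rad, forces in N, time in s.
With the tool pointing down it reaches from about 325 to 1000 mm from the base axis. Payload 5.1 kg.
Tool frame: the origin (TCP) lies at the very end of the fingers, on their centre line; the grasp point (between the pads) lies 19 mm behind it; x points along the fingers, z is the direction in which the jaws open and shut, and the axes are right-handed (so a half turn about x gives the same grasp; the last joint's range is limited). The gripper opens to 85 mm and grips with 20 to 120 N. Pads are 22 mm wide; open, the fingers measure 114 mm over their backs; the gripper's body (76 mm by 85 mm) begins 54 mm behind the grasp point. The pads swing forward as they close: fully open they stand 13 mm farther back than shut.
Start: joints at [1.194, 0.124, 1.65, -0, 1.367, -0.083], TCP at [188.256, 622.129, 231.322] pointing down, gripper open.
Joint ranges: [-2.61, 2.61], [-1.02, 2.33], [0.03, 2.71], [-1.35, 4.49], [0.32, 2.68], [-2.91, 2.91]. Speed limits (rad/s): [2.57, 2.57, 3.14, 3.14, 3.14, 3.14].

## Interface

Orientations are given as a unit quaternion [x, y, z, w].
In Python, from cell import get_obs, grab_frame, hand_in, recognise gives the robot as it stands.
- The arm moves only by the shell command python3 -m creep 'ROWS'. ROWS is JSON, a list that holds one entry, the list of rows, each a list of 5 numbers: the shift along the tool's x, y, z in m, then the turn about the tool's x in degrees, then the opening, from 0 (shut) to 1 (fully open). A call has 1 to 10 rows; each row shifts and turns the commanded pose from where the row before left it, along the tool's axes as they then stand; what a row does not reach is not made up. A row lasts 1/10 s, in which the tool goes at most 50 mm and 8.59 degrees, less where a joint would pass 70% of its speed; a pose out of reach is approached as far as the arm can. A call is refused whole if a number of a shift passes 0.05 or a number of a turn 8.59, either way. A call with a gripper value outside its range is refused whole. The fingers move at their own pace and stop on an object; the grip force is fixed at half the most. Time passes only in rows, so rows that do not move let the fingers close. It gives the time, the measured TCP pose, the force and the opening at its end, in the units of the state.
- get_obs(): the state, without advancing time (a new reading comes with each control period).
- grab_frame(name): name is "scene" or "side" or "wrist"; returns a dict with "img" (384x512x3 uint8, blue, green, red), "mtx" (3x3 intrinsics, pixels), "R" (3x3) and "t" (3): a world point X has camera coordinates R X + t; the wrist camera has in their place "T_tool_cam" (4x4, takes a point from camera to tool coordinates, whose origin is the TCP and whose axes are the tool frame's). Camera axes: x right, y down, z forward; pixel columns grow to the right and rows downward; lengths in mm; the calibration is good to about 2 mm. A picture is of the moment at which its call begins: read the wrist's pose just before it. There is no depth.
- hand_in(): hands the job in, once; it reports no verdict.
Trained networks look in a picture, given as the dict that the camera call returned (one of the last four; its "shot" number tells which), for a name from the list of things; names that differ only in an ending like _2 or _b are one class to them, and where a whole thing is asked for, a point or a joint stands for the part that bears it (a point fixed in the world has none). Each returns a list of dicts, best first, with "p" (0 to 1); they miss things now and then, are a little off and sometimes report something else, mostly with a low value. They report only what shows in the picture. A call takes as long as a camera call.
- recognise(picture, thing): "extent" ([left, top, right, bottom] in pixels, round what is visible of it).
The state is a dict: "time": time; "joint_pos": joint angles; "qvel": joint speeds; "joint_efforts": joint torques, N m; "position": TCP position; "ee_rot": TCP orientation; "ft_force": force on the tool from outside, world axes, zero at the start; "wrist_torque": the same for the moment, N m; "opening": opening from 0.0 (shut) to 1.0 (fully open).
Only numpy, scipy, OpenCV 4.12 (cv2) and the standard library are available. Lean on these libraries where they do the work, as an engineer would, in place of code of your own. Each camera call takes 0.05 s, during which the arm holds its last target.

## Working session

There is one attempt and no reset: what is moved stays moved. The work goes in short steps, Python scripts to look and compute and a shell command to move; the robot and the scene stay as the last step left them, time stands still between calls to the robot, and variables do not carry over. Pictures are saved under pics/ and viewed, and the job is handed in when it is done.

```bash
ls; mkdir -p pics
python3 - <<'E'
from cell import *
import cv2
o=get_obs();print(o)
for n in("scene","side","wrist"):
    f=grab_frame(n);cv2.imwrite(f"pics/{n}0.png",f["img"])
    print(n,f["mtx"].tolist(),{k:f[k].tolist() for k in("R","t","T_tool_cam") if k in f})
    for th in("tote","tray","meter","capacitor","nozzle","tote_grip","tote_rib"):
        try: print(th,[(r["extent"],round(r["p"],2)) for r in recognise(f,th)][:3])
        except Exception as e: print(th,e)
print(get_obs()["time"])
E
```

```text
pics
{'time': 0.0, 'joint_pos': array([ 1.19440059e+00,  1.24488534e-01,  1.65166770e+00,  1.66523672e-05,
        1.36748879e+00, -8.26169498e-02]), 'qvel': array([-1.67689284e-03, -1.14916237e-03, -4.04517822e-04, -7.91275251e-04,
        3.89224699e-04,  8.60319659e-05]), 'joint_efforts': array([-1.20532368e-03, -4.23615038e+01, -3.65450728e+01, -1.63821910e-04,
        6.80929050e-03,  1.09024171e-05]), 'position': array([188.03223298, 621.57698698, 230.06746186]), 'ee_rot': array([-0.42181153,  0.56841626,  0.4210555 ,  0.56717744]), 'ft_force': array([ 0.36693313, -0.00219766,  0.26645021]), 'wrist_torque': array([-0.00308576, -0.01580347, -0.01311094]), 'opening': 1.0023821803751456}
scene [[366.52761840942316, 0.0, 258.67130640868413], [0.0, 366.52761840942316, 190.49445918963403], [0.0, 0.0, 1.0]] {'R': [[0.5402781762351269, 0.8414440423609193, -0.008450790457774917], [0.6499541071947017, -0.4236619932718891, -0.6309280260042569], [-0.5344709073698809, 0.3353840172581358, -0.7757953403720664]], 't': [-290.0566588375603, -330.4772916130283, 1297.2578742558194]}
tote [([119.1,
[... 923 characters left out ...]
89.0, 168.0, 313.7, 218.0], 0.7), ([272.1, 199.5, 282.7, 220.1], 0.62)]
tote_grip [([289.0, 210.3, 415.1, 317.8], 0.72)]
tote_rib [([292.2, 210.0, 422.6, 318.4], 0.59)]
wrist [[275.44417018409433, 0.0, 255.57225559011601], [0.0, 275.44417018409433, 199.22198728479393], [0.0, 0.0, 1.0]] {'T_tool_cam': [[2.7525330520064936e-05, -0.2698637606544197, 0.9628985148642658, -143.10907946609876], [0.00039028047280420275, -0.9628984389961962, -0.2698637505480134, 69.75338552212494], [0.9999999234617508, 0.0003832285765727266, 7.88184583102558e-05, -0.5723405077866506], [0.0, 0.0, 0.0, 1.0]]}
tote []
tray [([66.6, 375.6, 117.3, 384.0], 0.93)]
meter []
capacitor []
nozzle []
tote_grip []
tote_rib []
1.2
```

Run:
```python
import cv2
for n,b in(("scene",(90,90,410,330)),("side",(130,120,450,360))):
    i=cv2.imread(f"pics/{n}0.png")[b[1]:b[3],b[0]:b[2]]
    cv2.imwrite(f"pics/{n}0z.png",cv2.resize(i,None,fx=2.5,fy=2.5,interpolation=cv2.INTER_CUBIC))
```

```text
(no output)
```

View pics/scene0z.png

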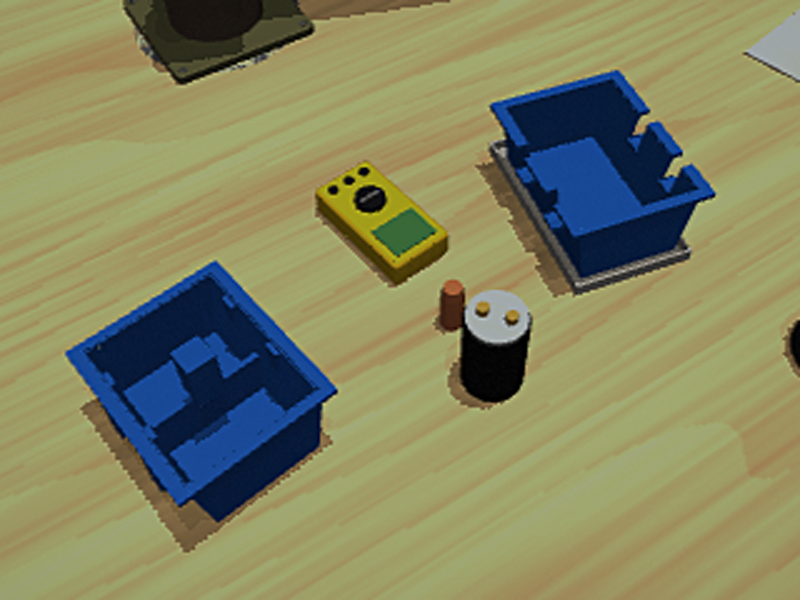

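View pics/side0z.png

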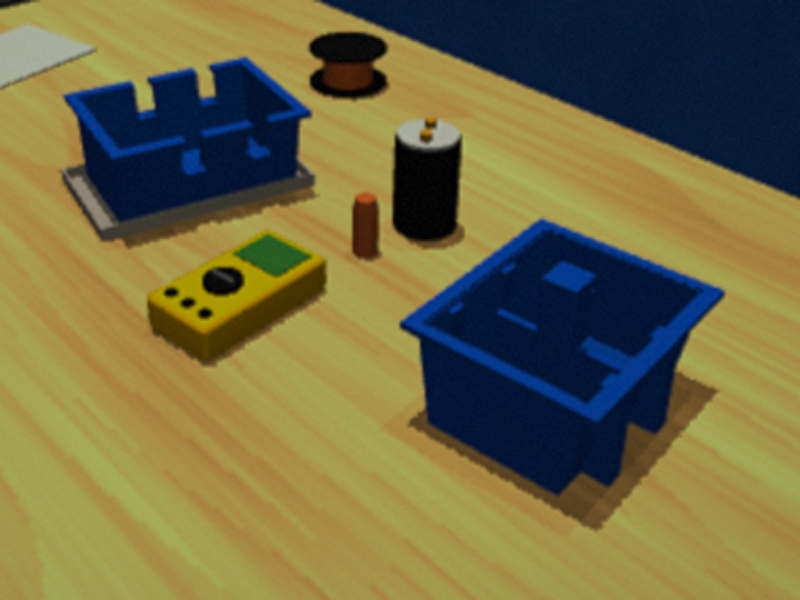

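View pics/wrist0.png

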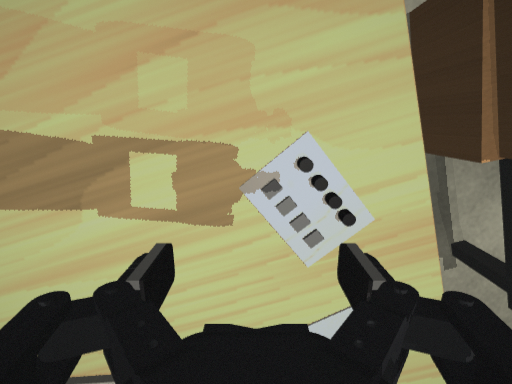

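```bash
cat > h.py <<'E'
import numpy as np, cv2
from scipy.optimize import least_squares
from scipy.spatial.transform import Rotation as Rn
C={"scene":(np.array([[366.52761840942316,0,258.67130640868413],[0,366.52761840942316,190.49445918963403],[0,0,1]]),
np.array([[0.5402781762351269,0.8414440423609193,-0.008450790457774917],[0.6499541071947017,-0.4236619932718891,-0.6309280260042569],[-0.5344709073698809,0.3353840172581358,-0.7757953403720664]]),np.array([-290.0566588375603,-330.4772916130283,1297.2578742558194])),
"side":(np.array([[434.00739002902634,0,258.26016053365964],[0,434.00739002902634,191.15972278260583],[0,0,1]]),
np.array([[0.768784039912072,-0.6394492617452359,-0.008702966732493614],[-0.31902184426034075,-0.3716814717143753,-0.8718244929278868],[0.5542527968907373,0.673021192264931,-0.4897410661779204]]),np.array([-435.28725390658377,259.9415486647422,720.3389637198378]))}
def proj(cam,X):
    K,R,t=C[cam] if isinstance(cam,str) else cam
    c=np.atleast_2d(X)@R.T+t; p=c@K.T; return p[:,:2]/p[:,2:]
def wristcam(f,o):
    T=f["T_tool_cam"]; Rt=Rn.from_quat(o["ee_rot"]).as_matrix(); p=np.array(o["position"])
    Rwc=Rt@T[:3,:3]; c=Rt@T[:3,3]+p
    return (f["mtx"],Rwc.T,-Rwc.T@c)
def place(pose,P):
    x,y,a=pose; c,s=np.cos(a),np.sin(a); P=np.atleast_2d(P).astype(float)
    return np.c_[x+c*P[:,0]-s*P[:,1],y+s*P[:,0]+c*P[:,1],P[:,2]]
def fit(obs,x0):  # obs: list (cam, modelpts, pix)
    f=lambda q:np.concatenate([(proj(c,place(q,m))-p).ravel() for c,m,p in obs])
    return least_squares(f,x0,loss="soft_l1")
E
python3 - <<'E'
from h import *
def z(cam,pts):
    o=np.array([90,90]) if cam=="scene" else np.array([130,120]); return o+np.array(pts,float)/2.5
# loose
sc=z("scene",[(214,262),(68,353),(180,505),(336,392)]); sd=z("side",[(543,221),(722,294),(597,418),(402,325)])
R4=[(98,82,90),(-98,82,90),(-98,-82,90),(98,-82,90)]
best=[]
for i in range(4):
  for j in range(4):
   for d in(1,-1):
    for a in(0,1.5,3,4.5):
     obs=[("scene",np.array(R4),np.roll(sc[::d],i,0)),("side",np.array(R4),np.roll(sd[::d],j,0))]
     r=fit(obs,[500,0,a]); best.append((r.cost,tuple(r.x.round(3)),i,j,d))
for b in sorted(best)[:10]: print(b)
S4=[(106,82,94),(-106,82,94),(-106,-82,94),(106,-82,94)]
sd=z("side",[(244,60),(67,97),(113,153),(310,113)]); sc=z("scene",[(714,195),(617,71),(491,104),(579,237)])
# match by trying
best=[]
for i in range(4):
   for d in(1,-1):
    for a in(0,1.5,3,4.5):
     obs=[("side",np.array(S4),sd),("scene",np.array(S4),np.roll(sc[::d],i,0))]
     r=fit(obs,[500,0,a]); best.append((r.cost,tuple(r.x.round(3)),i,d))
for b in sorted(best)[:4]: print(b)
E
```

```text
(np.float64(206.77444672258548), (np.float64(585.863), np.float64(-268.595), np.float64(-257.482)), 1, 2, 1)
(np.float64(206.7744467227766), (np.float64(585.863), np.float64(-268.595), np.float64(6.412)), 1, 2, 1)
(np.float64(206.7744467231322), (np.float64(585.863), np.float64(-268.595), np.float64(-34.429)), 3, 0, 1)
(np.float64(206.77444672334855), (np.float64(585.863), np.float64(-268.595), np.float64(3.27)), 3, 0, 1)
(np.float64(206.77444672605498), (np.float64(585.863), np.float64(-268.595), np.float64(6.412)), 1, 2, 1)
(np.float64(206.77444672648417), (np.float64(585.863), np.float64(-268.595), np.float64(-386.287)), 3, 0, 1)
(np.float64(206.77444672818928), (np.float64(585.863), np.float64(-268.595), np.float64(15.836)), 3, 0, 1)
(np.float64(206.77444673180287), (np.float64(585.863), np.float64(-268.595), np.float64(-81.553)), 1, 2, 1)
(np.float64(227.92015909945306), (np.float64(584.011), np.float64(-269.114), np.float64(3.296)), 2, 3, -1)
(np.float64(227.92015909947114), (np.float64(584.011), np.float64(-269.114), np.float64(-100.376)), 0, 1, -1)
(np.float64(8.03319301399419), (np.float64(562.069), np.float64(212.056), np.float64(24.925)), 0, 1)
(np.float64(8.033193013997511), (np.float64(562.069), np.float64(212.056), np.float64(-0.208)), 0, 1)
(np.float64(8.033193013999268), (np.float64(562.069), np.float64(212.056), np.float64(-169.854)), 0, 1)
(np.float64(8.033193014056117), (np.float64(562.069), np.float64(212.056), np.float64(87.757)), 0, 1)
```

```bash
cat >> h.py <<'E'
def unproj(cam,pix,h):
    K,R,t=C[cam] if isinstance(cam,str) else cam
    p=np.atleast_2d(pix); d=(np.c_[p,np.ones(len(p))]@np.linalg.inv(K).T)@R; c=-R.T@t
    s=(h-c[2])/d[:,2]; return c+d*s[:,None]
E
python3 - <<'E'
from h import *
np.set_printoptions(precision=1,suppress=True)
def z(cam,pts):
    o=np.array([90,90]) if cam=="scene" else np.array([130,120]); return o+np.array(pts,float)/2.5
print(unproj("scene",z("scene",[(214,262),(68,353),(180,505),(336,392)]),90)); print(unproj("side",z("side",[(543,221),(722,294),(597,418),(402,325)]),90))
print(unproj("scene",z("scene",[(714,195),(617,71),(491,104),(579,237)]),94));print(unproj("side",z("side",[(244,60),(67,97),(113,153),(310,113)]),94))
E
```

```text
[[ 478.6 -204.9   90. ]
 [ 503.2 -361.5   90. ]
 [ 695.1 -333.9   90. ]
 [ 672.3 -176.    90. ]]
[[ 663.6 -179.9   90. ]
 [ 684.7 -337.9   90. ]
 [ 500.1 -363.1   90. ]
 [ 472.1 -208.    90. ]]
[[683.7 266.2  94. ]
 [477.6 310.9  94. ]
 [443.4 154.4  94. ]
 [651.9 113.6  94. ]]
[[671.2 259.8  94. ]
 [472.1 302.2  94. ]
 [444.8 160.7  94. ]
 [641.1 105.7  94. ]]
```

Run:
```python
from h import *
from cell import *
np.set_printoptions(precision=4,suppress=True)
o=get_obs();M=Rn.from_quat(o["ee_rot"]).as_matrix();print(M);zz=M[:,2];print("psi",np.arctan2(zz[1],zz[0]),o["time"],o["position"])
for a in(.143,.143+np.pi):
  for k in("scene","side"):
    P=[(50,82,0),(-22,82,0),(50,-82,0),(-22,-82,0)]
    print(a,k,(proj(k,place((583,-270,a),P))-([90,90] if k=="scene" else [130,120]))*2.5)
```

```text
[[ 0.     -0.9572  0.2896]
 [ 0.      0.2896  0.9572]
 [-1.      0.      0.    ]]
psi 1.2770098903837113 1.2 [188.251  622.1328 231.3538]
0.143 scene [[312.7246 403.1947]
 [270.7536 356.6375]
 [168.4037 507.1934]
 [128.9448 452.9324]]
0.143 side [[502.8122 326.9605]
 [453.8315 366.8426]
 [679.752  411.7608]
 [635.1423 461.3694]]
3.284592653589793 scene [[114.4335 432.9774]
 [152.6768 485.5669]
 [255.256  339.4466]
 [296.0261 384.6715]]
3.284592653589793 side [[616.3631 482.2529]
 [662.9981 430.3921]
 [433.3847 383.4912]
 [484.3487 341.9942]]
```

```bash
python3 -m creep '[[[-0.003,-0.034,-0.018,0,1],[-0.003,-0.034,-0.018,0,1],[-0.003,-0.034,-0.018,0,1],[-0.003,-0.034,-0.018,0,1],[-0.003,-0.034,-0.018,0,1],[-0.003,-0.034,-0.018,0,1],[-0.003,-0.034,-0.018,0,1],[-0.003,-0.034,-0.018,0,1],[-0.003,-0.034,-0.018,0,1],[-0.003,-0.034,-0.018,0,1]]]'
python3 -m creep '[[[-0.003,-0.034,-0.018,0,1],[-0.003,-0.034,-0.018,0,1],[-0.003,-0.034,-0.018,0,1],[-0.003,-0.034,-0.018,0,1],[-0.003,-0.034,-0.018,0,1],[-0.003,-0.034,-0.018,0,1],[0,0,0,0,1],[0,0,0,0,1]]]'
python3 - <<'E'
from h import *
from cell import *
o=get_obs();f=grab_frame("wrist");cv2.imwrite("pics/w1.png",f["img"]);print(o["time"],o["position"],o["ee_rot"],o["qvel"].round(3),o["joint_pos"].round(3))
np.savez("w1.npz",pos=o["position"],rot=o["ee_rot"],mtx=f["mtx"],T=f["T_tool_cam"],img=f["img"])
E
```

```text
time: 2.2
position: [462.5, 350.1, 261.7]
ee_rot: [-0.421, 0.568, 0.421, 0.568]
ft_force: [0.5, 0.3, 0.4]
opening: 1.006
time: 3.0
position: [625.8, 188.4, 279.1]
ee_rot: [-0.421, 0.568, 0.421, 0.568]
ft_force: [0.0, 0.4, 0.6]
opening: 1.0
3.0 [625.80365843 188.38762889 279.07654695] [-0.4207427   0.56825152  0.42121558  0.56801693] [ 0.032 -0.015  0.018  0.002  0.    -0.001] [ 0.21   0.107  1.588  0.     1.447 -1.065]
```

View pics/w1.png

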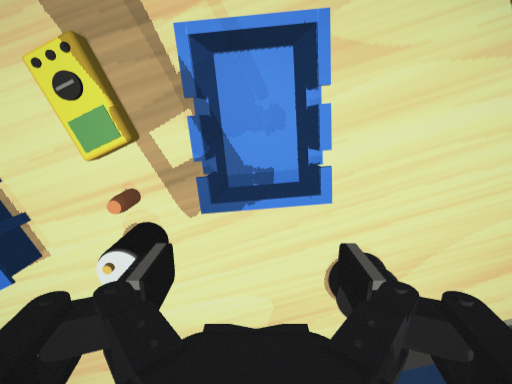

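```bash
cat >> h.py <<'E'
def edgefit(cam,img,segs,q0,rad=8,n=25,it=4,smooth=1.2,verbose=True):
    """segs: list (A,B) model 3d segments; image-gradient edge search along normals"""
    g=cv2.GaussianBlur(img,(0,0),smooth).astype(np.float32)
    q=np.array(q0,float)
    for k in range(it):
        r=max(2.5,rad/(1.7**k)); P=[];N=[];X=[]
        for A,B in segs:
            A=np.array(A,float);B=np.array(B,float)
            m=A+(B-A)*np.linspace(.06,.94,n)[:,None]
            pa,pb=proj(cam,place(q,[A,B])); d=(pb-pa)/np.linalg.norm(pb-pa); nn=np.array([-d[1],d[0]])
            p=proj(cam,place(q,m)); s=np.arange(-r-1,r+1.01,.25)
            u=(p[:,None,:]+s[None,:,None]*nn).astype(np.float32)
            v=cv2.remap(g,u[...,0],u[...,1],cv2.INTER_LINEAR,borderMode=cv2.BORDER_REPLICATE)
            gr=np.linalg.norm(v[:,4:]-v[:,:-4],axis=2); sm=s[2:-2]
            j=gr.argmax(1); ok=(gr.max(1)>12)&(j>0)&(j<gr.shape[1]-1)
            P.append((p+sm[j][:,None]*nn)[ok]);N.append(np.repeat(nn[None],ok.sum(),0));X.append(m[ok])
        f=lambda qq:np.concatenate([((proj(cam,place(qq,x))-p)*n_).sum(1) if len(x) else np.zeros(0) for x,p,n_ in zip(X,P,N)])
        q=least_squares(f,q,loss="soft_l1",f_scale=.5).x
    if verbose:
        i=0
        for (A,B),x,p,n_ in zip(segs,X,P,N):
            e=((proj(cam,place(q,x))-p)*n_).sum(1) if len(x) else np.zeros(1); print(A,B,len(x),"med res px",round(float(np.median(e)),2),"mad",round(float(np.median(abs(e))),2))
    return q
SL=[]
for y in(82,-82):
    for a,b in((-106,-31.75),(-12.25,40.25),(59.75,106)): SL.append(((a,y,94),(b,y,94)))
    for x in(-31.75,-12.25,40.25,59.75): SL.append(((x,np.sign(y)*73,94),(x,y,94)))
for x in(106,-106): SL.append(((x,-82,94),(x,82,94)))
def draw(cam,img,segs,q,out,s=2,box=None):
    im=cv2.resize(img,None,fx=s,fy=s,interpolation=cv2.INTER_CUBIC)
    for A,B in segs:
        a,b=proj(cam,place(q,[A,B])); cv2.line(im,tuple(int(round(t*s)) for t in a),tuple(int(round(t*s)) for t in b),(0,255,255),1)
    if box: x0,y0,x1,y1=[int(t*s) for t in box]; im=im[y0:y1,x0:x1]
    cv2.imwrite(out,im)
E
python3 - <<'E'
from h import *
d=np.load("w1.npz");o={"ee_rot":d["rot"],"position":d["pos"]};cam=wristcam({"T_tool_cam":d["T"],"mtx":d["mtx"]},o)
print(unproj(cam,[(174,23),(330,9),(331,202),(202,213)],94).round(1))
q=edgefit(cam,d["img"],SL,[562,212,-.208],rad=10);print(q)
draw(cam,d["img"],SL,q,"pics/w1f.png",4,(150,0,350,140))
E
```

```text
[[438.1 155.4  94. ]
 [473.2 314.9  94. ]
 [677.4 270.   94. ]
 [644.4 111.9  94. ]]
(-106, 82, 94) (-31.75, 82, 94) 25 med res px 0.24 mad 0.24
(-12.25, 82, 94) (40.25, 82, 94) 25 med res px -0.01 mad 0.27
(59.75, 82, 94) (106, 82, 94) 25 med res px -0.02 mad 0.02
(-31.75, np.int64(73), 94) (-31.75, 82, 94) 25 med res px -0.51 mad 0.51
(-12.25, np.int64(73), 94) (-12.25, 82, 94) 25 med res px -0.26 mad 0.26
(40.25, np.int64(73), 94) (40.25, 82, 94) 25 med res px 0.24 mad 0.24
(59.75, np.int64(73), 94) (59.75, 82, 94) 25 med res px 0.74 mad 0.74
(-106, -82, 94) (-31.75, -82, 94) 25 med res px -0.01 mad 0.24
(-12.25, -82, 94) (40.25, -82, 94) 25 med res px -0.02 mad 0.23
(59.75, -82, 94) (106, -82, 94) 25 med res px -0.02 mad 0.23
(-31.75, np.int64(-73), 94) (-31.75, -82, 94) 25 med res px 0.49 mad 0.49
(-12.25, np.int64(-73), 94) (-12.25, -82, 94) 25 med res px 0.24 mad 0.24
(40.25, np.int64(-73), 94) (40.25, -82, 94) 25 med res px -0.01 mad 0.24
(59.75, np.int64(-73), 94) (59.75, -82, 94) 25 med res px -0.76 mad 0.76
(106, -82, 94) (106, 82, 94) 25 med res px 0.0 mad 0.24
(-106, -82, 94) (-106, 82, 94) 25 med res px 0.01 mad 0.25
[ 5.58029729e+02  2.12464608e+02 -2.08986418e-01]
```

View pics/w1f.png

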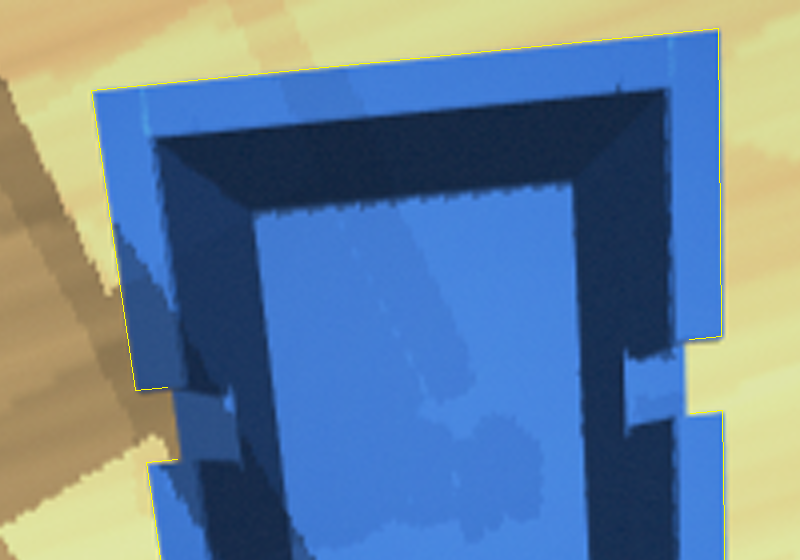

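```bash
cat >> h.py <<'E'
def rows(dx,dy,dz,psi0,dpsi,n):
    for i in range(n):
        p=psi0+dpsi*i/n; vx,vy=dx/n,dy/n
        print("[%.4f,%.4f,%.4f,%.2f,"%(-dz/n/1e3,(-np.sin(p)*vx+np.cos(p)*vy)/1e3,(np.cos(p)*vx+np.sin(p)*vy)/1e3,-np.degrees(dpsi)/n))
E
python3 -c "
from h import *
rows(-33,-527,0,1.277,-1.134,15)"
```

```text
[0.0000,-0.0081,-0.0343,4.33,
[0.0000,-0.0106,-0.0336,4.33,
[0.0000,-0.0131,-0.0327,4.33,
[0.0000,-0.0156,-0.0316,4.33,
[0.0000,-0.0179,-0.0303,4.33,
[0.0000,-0.0201,-0.0289,4.33,
[0.0000,-0.0223,-0.0273,4.33,
[0.0000,-0.0243,-0.0255,4.33,
[0.0000,-0.0261,-0.0236,4.33,
[0.0000,-0.0278,-0.0216,4.33,
[0.0000,-0.0294,-0.0194,4.33,
[0.0000,-0.0308,-0.0171,4.33,
[0.0000,-0.0320,-0.0147,4.33,
[0.0000,-0.0330,-0.0123,4.33,
[0.0000,-0.0338,-0.0098,4.33,
```

```bash
python3 -m creep '[[[0,-0.008,-0.034,4.33,1],[0,-0.011,-0.034,4.33,1],[0,-0.013,-0.033,4.33,1],[0,-0.016,-0.032,4.33,1],[0,-0.018,-0.030,4.33,1],[0,-0.020,-0.029,4.33,1],[0,-0.022,-0.027,4.33,1],[0,-0.024,-0.0255,4.33,1],[0,-0.026,-0.0236,4.33,1],[0,-0.028,-0.0216,4.33,1]]]'
python3 -m creep '[[[0,-0.029,-0.019,4.33,1],[0,-0.031,-0.017,4.33,1],[0,-0.032,-0.015,4.33,1],[0,-0.033,-0.012,4.33,1],[0,-0.034,-0.010,4.33,1],[0,0,0,0,1],[0,0,0,0,1],[0,0,0,0,1]]]'
python3 - <<'E'
from h import *
from cell import *
o=get_obs();f=grab_frame("wrist");cv2.imwrite("pics/w2.png",f["img"]);print(o["time"],o["position"],o["ee_rot"],o["qvel"].round(3),o["joint_pos"].round(3),o["ft_force"])
np.savez("w2.npz",pos=o["position"],rot=o["ee_rot"],mtx=f["mtx"],T=f["T_tool_cam"],img=f["img"])
E
```

```text
time: 4.05
position: [603.1, -162.4, 279.5]
ee_rot: [-0.182, 0.683, 0.182, 0.683]
ft_force: [0.0, 0.1, -0.0]
opening: 1.0
time: 4.85
position: [593.1, -336.6, 279.4]
ee_rot: [-0.051, 0.705, 0.052, 0.705]
ft_force: [-0.4, 0.7, 0.0]
opening: 1.002
4.85 [ 593.14384172 -336.6429638   279.3663528 ] [-0.05125344  0.70520848  0.05163781  0.70525713] [ 0.006 -0.003 -0.003 -0.001 -0.002 -0.001] [-0.595  0.169  1.52   0.     1.453 -0.741] [-0.37622586  0.69422752  0.03941961]
```

View pics/w2.png

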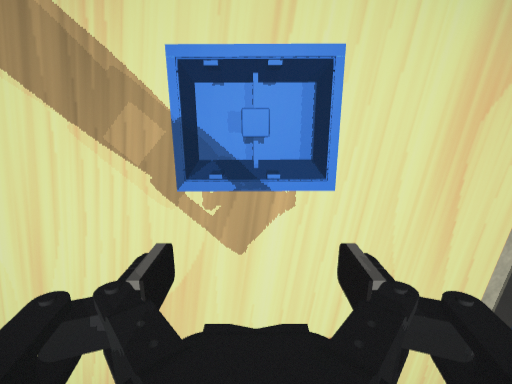

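```bash
cat >> h.py <<'E'
LT=[((98,-82,90),(98,82,90)),((-98,-82,90),(-98,82,90)),((-98,82,90),(98,82,90)),((-98,-82,90),(98,-82,90))]
BK=[((15,-15,118),(15,15,118)),((-15,-15,118),(-15,15,118)),((-15,15,118),(15,15,118)),((-15,-15,118),(15,-15,118))]
E
python3 - <<'E'
from h import *
d=np.load("w2.npz");o={"ee_rot":d["rot"],"position":d["pos"]};cam=wristcam({"T_tool_cam":d["T"],"mtx":d["mtx"]},o)
q=edgefit(cam,d["img"],LT,[583,-270,3.284],rad=12);print(q)
q2=edgefit(cam,d["img"],BK,q,rad=5);print(q2)
M=Rn.from_quat(o["ee_rot"]).as_matrix();dd=np.r_[q[:2],0]-o["position"];print("psi",np.arctan2(M[1,2],M[0,2]),"tool delta",M.T@dd)
draw(cam,d["img"],LT+BK,q,"pics/w2f.png",4,(150,30,350,200))
E
```

```text
(98, -82, 90) (98, 82, 90) 25 med res px -0.02 mad 0.23
(-98, -82, 90) (-98, 82, 90) 25 med res px -0.02 mad 0.23
(-98, 82, 90) (98, 82, 90) 25 med res px -0.03 mad 0.03
(-98, -82, 90) (98, -82, 90) 25 med res px -0.03 mad 0.03
[ 581.32858806 -269.27182226    3.28954578]
(15, -15, 118) (15, 15, 118) 24 med res px 0.75 mad 0.82
(-15, -15, 118) (-15, 15, 118) 20 med res px -2.44 mad 2.44
(-15, 15, 118) (15, 15, 118) 24 med res px -0.03 mad 0.07
(-15, -15, 118) (15, -15, 118) 5 med res px 0.24 mad 0.24
[ 581.88648818 -268.14455351    3.28567939]
psi 0.1456388575371848 tool delta [279.40282878  68.2225279   -1.94318456]
```

View pics/w2f.png

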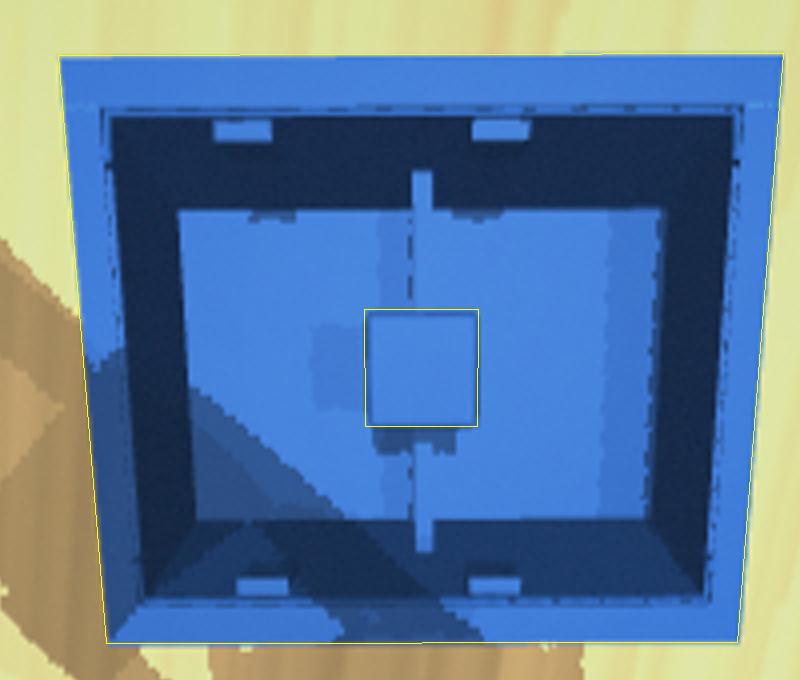

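```bash
python3 -m creep '[[[0.03,0.017,-0.0005,0,1],[0.03,0.017,-0.0005,0,1],[0.03,0.017,-0.0005,0,1],[0.03,0.017,-0.0005,-0.14,1],[0.025,0,0,0,1],[0.025,0,0,0,1],[0.02,0,0,0,1],[0.013,0,0,0,1],[0,0,0,0,1],[0,0,0,0,1]]]'
python3 -m creep '[[[0,0,0,0,0],[0,0,0,0,0],[0,0,0,0,0],[0,0,0,0,0],[0,0,0,0,0],[0,0,0,0,0],[0,0,0,0,0],[0,0,0,0,0]]]'
```

```text
time: 5.9
position: [581.7, -271.1, 77.1]
ee_rot: [-0.052, 0.705, 0.052, 0.705]
ft_force: [-0.4, -0.6, 0.5]
opening: 1.003
time: 6.7
position: [581.9, -271.8, 77.3]
ee_rot: [-0.052, 0.705, 0.051, 0.706]
ft_force: [1.3, -0.1, 5.2]
opening: 0.344
```

```bash
python3 -m creep '[[[-0.003,0,0,0,0],[-0.01,0,0,0,0],[-0.02,0,0,0,0],[-0.025,0,0,0,0],[-0.025,0,0,0,0],[-0.025,0,0,0,0],[-0.025,0,0,0,0],[-0.025,0,0,0,0],[-0.015,0,0,0,0],[-0.005,0,0,0,0]]]'
python3 -m creep '[[[0,0,0,0,0],[0,0,0,0,0],[0,0,0,0,0]]]'
python3 - <<'E'
from h import *
from cell import *
o=get_obs();f=grab_frame("wrist");cv2.imwrite("pics/w3.png",f["img"]);print(o["time"],o["position"],o["ee_rot"],o["qvel"].round(3),o["joint_pos"].round(3),o["ft_force"],o["wrist_torque"])
f=grab_frame("side");cv2.imwrite("pics/s3.png",f["img"])
E
```

```text
time: 7.7
position: [581.4, -271.6, 256.0]
ee_rot: [-0.052, 0.705, 0.051, 0.706]
ft_force: [-0.1, -0.3, -3.8]
opening: 0.346
time: 8.0
position: [580.3, -271.0, 252.1]
ee_rot: [-0.051, 0.706, 0.052, 0.704]
ft_force: [0.6, -0.4, -3.9]
opening: 0.345
8.0 [ 580.34646907 -270.96670396  252.10923057] [-0.05085533  0.70626593  0.05220217  0.70418542] [-0.001 -0.002 -0.005  0.001  0.003 -0.   ] [-0.521  0.094  1.648 -0.     1.403 -0.666] [ 0.55454831 -0.42222515 -3.86208529] [-0.08807346 -0.08008715  0.02162509]
```

View pics/w3.png

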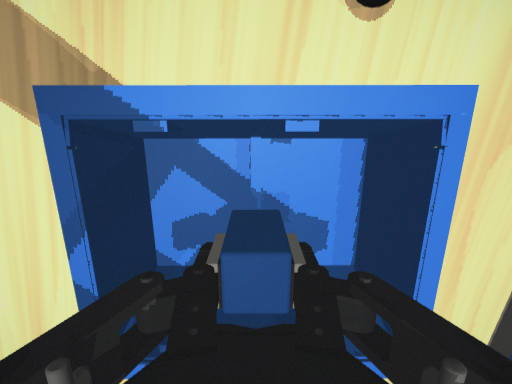

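View pics/s3.png

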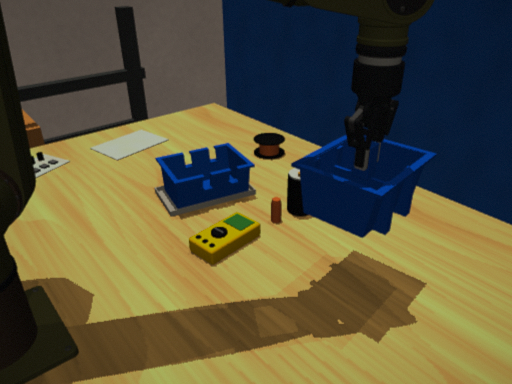

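```bash
cat >> h.py <<'E'
def inhand(f,o,tcp2bottom=77.2,verbose=True,q0=None):
    """loose tote pose (x,y,yaw) in world with underside at tcp z - tcp2bottom, from upper visible lip edges"""
    cam=wristcam(f,o); M=Rn.from_quat(o["ee_rot"]).as_matrix(); psi=np.arctan2(M[1,2],M[0,2])
    zb=o["position"][2]-tcp2bottom
    segs=[((-98,-82,90+zb),(98,-82,90+zb)),((98,-82,90+zb),(98,20,90+zb)),((-98,-82,90+zb),(-98,20,90+zb))]
    q0=[*o["position"][:2],psi+np.pi] if q0 is None else q0
    q=edgefit(cam,f["img"],segs,q0,rad=12,verbose=verbose)
    d=M.T@(np.r_[q[:2],0]-np.r_[o["position"][:2],0])
    return cam,segs,q,d,psi
E
python3 - <<'E'
from h import *
from cell import *
o=get_obs();f=grab_frame("wrist")
for h in(72,77.2,82):
    cam,segs,q,d,psi=inhand(f,o,h);print(h,q,"tool off y,z",d[1:],"yaw err",q[2]-psi-np.pi)
cam,segs,q,d,psi=inhand(f,o,verbose=False)
draw(cam,f["img"],segs,q,"pics/w3f.png",1.5)
E
```

```text
(-98, -82, np.float64(270.69703101885364)) (98, -82, np.float64(270.69703101885364)) 25 med res px -0.06 mad 0.08
(98, -82, np.float64(270.69703101885364)) (98, 20, np.float64(270.69703101885364)) 25 med res px -0.0 mad 0.25
(-98, -82, np.float64(270.69703101885364)) (-98, 20, np.float64(270.69703101885364)) 0 med res px 0.0 mad 0.0
72 [ 582.29895471 -269.06837697    3.28814933] tool off y,z [1.76093368 1.96950935] yaw err 0.0007347482878596878
(-98, -82, np.float64(265.4970310188536)) (98, -82, np.float64(265.4970310188536)) 25 med res px -0.0 mad 0.01
(98, -82, np.float64(265.4970310188536)) (98, 20, np.float64(265.4970310188536)) 25 med res px -0.77 mad 0.77
(-98, -82, np.float64(265.4970310188536)) (-98, 20, np.float64(265.4970310188536)) 25 med res px 0.48 mad 0.48
77.2 [ 578.58623733 -268.9345792     3.28783644] tool off y,z [ 2.43277791 -1.68435537] yaw err 0.00042185742169875695
(-98, -82, np.float64(260.69703101885364)) (98, -82, np.float64(260.69703101885364)) 25 med res px 0.0 mad 0.02
(98, -82, np.float64(260.69703101885364)) (98, 20, np.float64(260.69703101885364)) 1 med res px 1.34 mad 1.34
(-98, -82, np.float64(260.69703101885364)) (-98, 20, np.float64(260.69703101885364)) 25 med res px 0.08 mad 0.16
82 [ 582.31469492 -267.80559844    3.2876312 ] tool off y,z [3.00802201 2.16857101] yaw err 0.00021661564904107422
```

View pics/w3f.png

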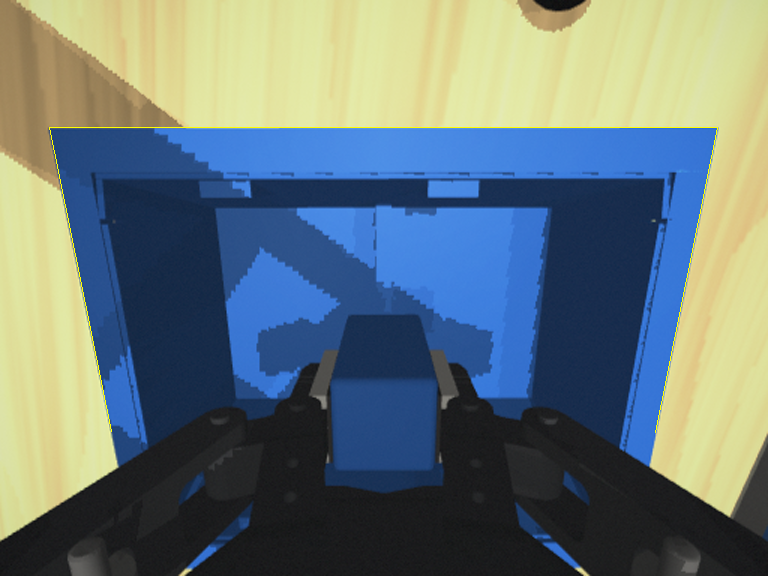

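```bash
python3 -c "
from h import *
rows(-22.7,486,0,0.147,2.786,26)"
```

```text
[0.0000,0.0186,0.0019,-6.14,
[0.0000,0.0183,0.0039,-6.14,
[0.0000,0.0178,0.0058,-6.14,
[0.0000,0.0171,0.0077,-6.14,
[0.0000,0.0162,0.0094,-6.14,
[0.0000,0.0151,0.0111,-6.14,
[0.0000,0.0138,0.0127,-6.14,
[0.0000,0.0123,0.0141,-6.14,
[0.0000,0.0108,0.0153,-6.14,
[0.0000,0.0091,0.0164,-6.14,
[0.0000,0.0073,0.0172,-6.14,
[0.0000,0.0054,0.0179,-6.14,
[0.0000,0.0034,0.0184,-6.14,
[0.0000,0.0014,0.0187,-6.14,
[0.0000,-0.0006,0.0187,-6.14,
[0.0000,-0.0026,0.0185,-6.14,
[0.0000,-0.0045,0.0182,-6.14,
[0.0000,-0.0064,0.0176,-6.14,
[0.0000,-0.0083,0.0168,-6.14,
[0.0000,-0.0100,0.0158,-6.14,
[0.0000,-0.0117,0.0146,-6.14,
[0.0000,-0.0132,0.0133,-6.14,
[0.0000,-0.0145,0.0118,-6.14,
[0.0000,-0.0157,0.0102,-6.14,
[0.0000,-0.0167,0.0085,-6.14,
[0.0000,-0.0175,0.0066,-6.14,
```

```bash
python3 -m creep '[[[0,0.0186,0.0019,-6.14,0],[0,0.0183,0.0039,-6.14,0],[0,0.0178,0.0058,-6.14,0],[0,0.0171,0.0077,-6.14,0],[0,0.0162,0.0094,-6.14,0],[0,0.0151,0.0111,-6.14,0],[0,0.0138,0.0127,-6.14,0],[0,0.0123,0.0141,-6.14,0],[0,0.0108,0.0153,-6.14,0],[0,0.0091,0.0164,-6.14,0]]]'
python3 -m creep '[[[0,0.0073,0.0172,-6.14,0],[0,0.0054,0.0179,-6.14,0],[0,0.0034,0.0184,-6.14,0],[0,0.0014,0.0187,-6.14,0],[0,-0.0006,0.0187,-6.14,0],[0,-0.0026,0.0185,-6.14,0],[0,-0.0045,0.0182,-6.14,0],[0,-0.0064,0.0176,-6.14,0],[0,-0.0083,0.0168,-6.14,0],[0,-0.01,0.0158,-6.14,0]]]'
python3 -m creep '[[[0,-0.0117,0.0146,-6.14,0],[0,-0.0132,0.0133,-6.14,0],[0,-0.0145,0.0118,-6.14,0],[0,-0.0157,0.0102,-6.14,0],[0,-0.0167,0.0085,-6.14,0],[0,-0.0175,0.0066,-6.14,0],[0,0,0,0,0],[0,0,0,0,0],[0,0,0,0,0]]]'
python3 - <<'E'
from h import *
from cell import *
o=get_obs();f=grab_frame("wrist");cv2.imwrite("pics/w4.png",f["img"]);print(o["time"],o["position"],o["ee_rot"],o["joint_pos"].round(3),o["ft_force"],o["wrist_torque"])
cam,segs,q,d,psi=inhand(f,o,78);print(q,d,psi)
for n in("scene","side"):
    f=grab_frame(n);cv2.imwrite(f"pics/{n}4.png",f["img"])
E
```

```text
time: 9.15
position: [572.4, -83.5, 254.0]
ee_rot: [-0.406, 0.579, 0.406, 0.579]
ft_force: [-0.1, -0.3, -3.7]
opening: 0.345
time: 10.15
position: [563.9, 103.4, 254.0]
ee_rot: [-0.644, 0.291, 0.645, 0.291]
ft_force: [-0.6, -0.6, -4.2]
opening: 0.341
time: 11.05
position: [559.1, 214.2, 254.1]
ee_rot: [-0.703, 0.075, 0.703, 0.074]
ft_force: [0.5, 0.4, -3.5]
opening: 0.344
11.05 [559.11940672 214.22504104 254.08361878] [-0.70307846  0.07464815  0.70327476  0.07424923] [ 2.760e-01 -1.000e-03  1.743e+00 -0.000e+00  1.400e+00 -2.654e+00] [ 0.49150502  0.39711808 -3.52936238] [ 0.06082229 -0.09364238  0.04895951]
(-98, -82, np.float64(266.08361878174276)) (98, -82, np.float64(266.08361878174276)) 25 med res px 0.0 mad 0.0
(98, -82, np.float64(266.08361878174276)) (98, 20, np.float64(266.08361878174276)) 25 med res px -1.74 mad 1.74
(-98, -82, np.float64(266.08361878174276)) (-98, 20, np.float64(266.08361878174276)) 25 med res px 1.76 mad 1.76
[557.28612483 211.56236193   6.07304316] [2.03098679e-03 2.98753927e+00 1.23506581e+00] 2.930628891952914
```

View pics/w4.png

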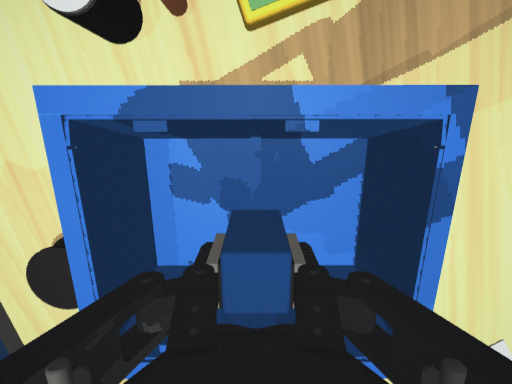

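View pics/side4.png

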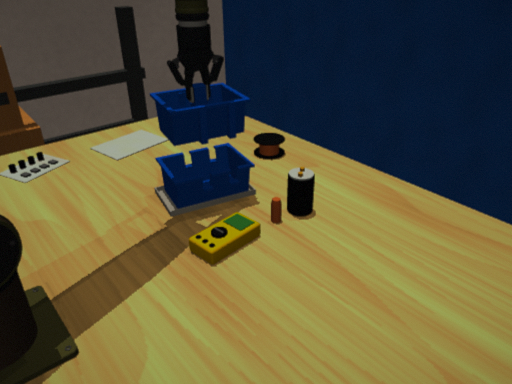

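View pics/scene4.png

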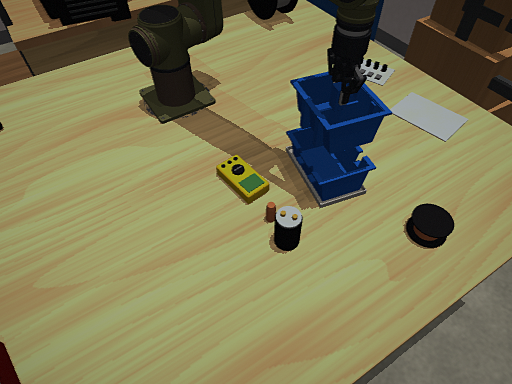

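Run:
```python
from h import *
from cell import *
o=get_obs();f=grab_frame("wrist");np.savez("w4.npz",pos=o["position"],rot=o["ee_rot"],mtx=f["mtx"],T=f["T_tool_cam"],img=f["img"])
M=Rn.from_quat(o["ee_rot"]).as_matrix();psi=np.arctan2(M[1,2],M[0,2])
for h in(74,75,76,77,78,79):
    p=o["position"]+M@np.array([0,2.4,-1.2])
    cam,segs,q,d,psi=inhand(f,o,h,q0=[p[0],p[1],psi+np.pi],verbose=False)
    segs_=segs
    g=cv2.GaussianBlur(f["img"],(0,0),1)
    print(h,q.round(3),d[1:].round(2))
    edgefit(cam,f["img"],segs,q,rad=4,it=2)
```

```text
74 [555.373 212.428   6.073] [2.51 3.38]
(-98, -82, np.float64(270.3040688258569)) (98, -82, np.float64(270.3040688258569)) 25 med res px -0.01 mad 0.01
(98, -82, np.float64(270.3040688258569)) (98, 20, np.float64(270.3040688258569)) 25 med res px -0.0 mad 0.25
(-98, -82, np.float64(270.3040688258569)) (-98, 20, np.float64(270.3040688258569)) 0 med res px 0.0 mad 0.0
75 [556.367 212.103   6.073] [2.62 2.34]
(-98, -82, np.float64(269.3040688258569)) (98, -82, np.float64(269.3040688258569)) 25 med res px 0.0 mad 0.01
(98, -82, np.float64(269.3040688258569)) (98, 20, np.float64(269.3040688258569)) 25 med res px 0.04 mad 0.2
(-98, -82, np.float64(269.3040688258569)) (-98, 20, np.float64(269.3040688258569)) 0 med res px 0.0 mad 0.0
76 [557.404 211.747   6.073] [2.75 1.25]
(-98, -82, np.float64(268.3040688258569)) (98, -82, np.float64(268.3040688258569)) 25 med res px -0.01 mad 0.01
(98, -82, np.float64(268.3040688258569)) (98, 20, np.float64(268.3040688258569)) 25 med res px 1.23 mad 1.23
(-98, -82, np.float64(268.3040688258569)) (-98, 20, np.float64(268.3040688258569)) 25 med res px -1.2
[... 424 characters left out ...]
(-98, -82, np.float64(266.3040688258569)) (98, -82, np.float64(266.3040688258569)) 25 med res px 0.0 mad 0.0
(98, -82, np.float64(266.3040688258569)) (98, 20, np.float64(266.3040688258569)) 25 med res px -1.77 mad 1.77
(-98, -82, np.float64(266.3040688258569)) (-98, 20, np.float64(266.3040688258569)) 25 med res px 1.73 mad 1.73
79 [558.817 211.077   6.073] [ 3.11 -0.27]
(-98, -82, np.float64(265.3040688258569)) (98, -82, np.float64(265.3040688258569)) 25 med res px 0.0 mad 0.02
(98, -82, np.float64(265.3040688258569)) (98, 20, np.float64(265.3040688258569)) 25 med res px 0.03 mad 0.2
(-98, -82, np.float64(265.3040688258569)) (-98, 20, np.float64(265.3040688258569)) 3 med res px -0.2 mad 0.29
```

```bash
python3 -m creep '[[[0.005,0,0,0,0],[0.01,0,0,0,0],[0.015,0,0,0,0],[0.015,0,0,0,0],[0.01,0,0,0,0],[0.005,0,0,0,0],[0,0,0,0,0],[0,0,0,0,0],[0,0,0,0,0]]]'
python3 - <<'E'
from h import *
from cell import *
o=get_obs();print(o["time"],o["position"],o["ee_rot"],o["ft_force"])
for n in("scene","side","wrist"):
    f=grab_frame(n);cv2.imwrite(f"pics/{n}5.png",f["img"])
for n,b in(("scene",(270,70,420,220)),("side",(130,80,280,230))):
    i=cv2.imread(f"pics/{n}5.png")[b[1]:b[3],b[0]:b[2]]
    j=cv2.imread(f"pics/{n}0.png")[b[1]:b[3],b[0]:b[2]]
    cv2.imwrite(f"pics/{n}5z.png",cv2.resize(np.hstack([i,j]),None,fx=2.6,fy=3.9,interpolation=cv2.INTER_CUBIC))
E
```

```text
time: 12.15
position: [559.7, 215.1, 195.4]
ee_rot: [0.704, -0.074, -0.703, -0.074]
ft_force: [-0.9, 0.3, -3.8]
opening: 0.344
12.15 [559.69863034 215.05337061 195.38364016] [ 0.70382369 -0.07368287 -0.7026413  -0.07415023] [-0.91408628  0.31048631 -3.76288386]
```

View pics/scene5z.png

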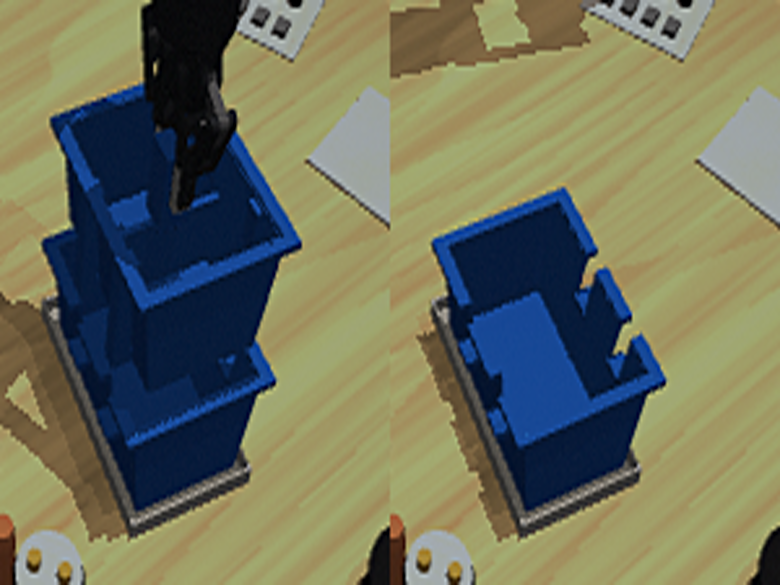

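View pics/side5z.png

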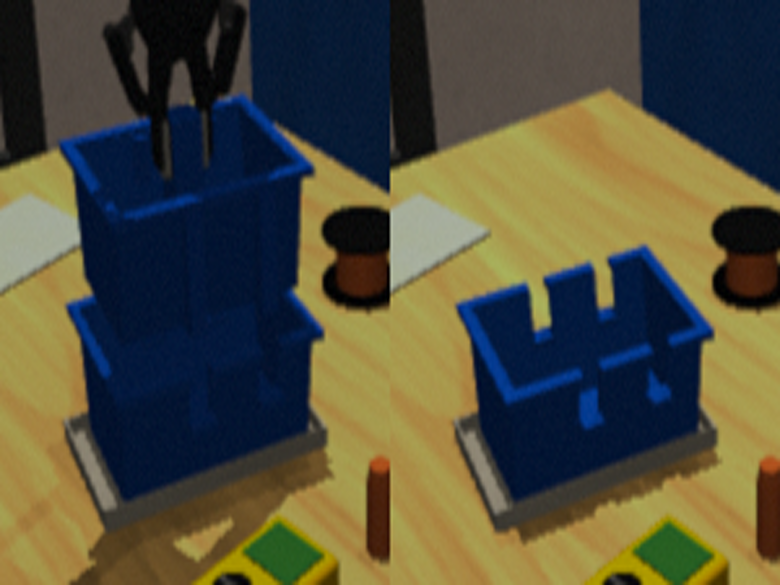

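```bash
cat >> h.py <<'E'
def place4(q,P):
    X=place(q[[0,1,3]],P); X[:,2]+=q[2]; return X
def edgefit4(views,segs,q0,rad=5,n=40,it=5,smooth=.8):
    """views: list (cam,img,seg index list) ; q=(x,y,z,yaw)"""
    q=np.array(q0,float)
    for k in range(it):
        r=max(2.,rad/(1.5**k)); D=[]
        for cam,img,idx in views:
            g=cv2.GaussianBlur(img,(0,0),smooth).astype(np.float32)
            for i_ in idx:
                A,B=[np.array(t,float) for t in segs[i_]]
                m=A+(B-A)*np.linspace(.06,.94,n)[:,None]
                pa,pb=proj(cam,place4(q,[A,B])); d=(pb-pa)/np.linalg.norm(pb-pa); nn=np.array([-d[1],d[0]])
                p=proj(cam,place4(q,m)); s=np.arange(-r-.5,r+.51,.1)
                u=(p[:,None,:]+s[None,:,None]*nn).astype(np.float32)
                v=cv2.remap(g,u[...,0],u[...,1],cv2.INTER_LINEAR)
                gr=np.linalg.norm(v[:,8:]-v[:,:-8],axis=2); sm=s[4:-4]; j=gr.argmax(1)
                ok=(gr.max(1)>15)&(j>0)&(j<len(sm)-1)
                D.append((cam,i_,m[ok],(p+sm[j][:,None]*nn)[ok],nn))
        f=lambda qq:np.concatenate([(proj(c,place4(qq,x))-p)@nn if len(x) else np.zeros(0) for c,_,x,p,nn in D])
        q=least_squares(f,q,loss="soft_l1",f_scale=.3,x_scale=[1,1,1,.01]).x
    for c,i_,x,p,nn in D:
        e=(proj(c,place4(q,x))-p)@nn if len(x) else np.zeros(1); print(c,segs[i_],len(x),round(float(np.median(e)),2),round(float(np.median(abs(e))),2))
    return q
E
python3 - <<'E'
from h import *
np.set_printoptions(precision=3,suppress=True)
im={k:cv2.imread(f"pics/{k}.png") for k in("scene0","side0","scene5","side5")}
S=[((106,-82,94),(106,82,94)),((-106,-82,94),(-106,82,94)),((-106,82,94),(-32,82,94)),((-106,-82,94),(-32,-82,94)),((62,82,94),(106,82,94)),((62,-82,94),(106,-82,94))]
L=[((98,-82,90),(98,82,90)),((-98,-82,90),(-98,82,90)),((-98,82,90),(98,82,90)),((-98,-82,90),(98,-82,90))]
al=range(6)
for nm in("both","scene","side"):
    V=lambda k,a:[(c,im[c+k],a) for c in("scene","side") if nm in("both",c)]
    qs=edgefit4(V("0",range(6)),S,[562,212,0,-.209]);print(nm,"slot",qs)
    ql=edgefit4(V("5",range(4)),L,[562,212,118,-.209]);print(nm,"loose",ql)
    d=ql-qs;c,s=np.cos(-.209),np.sin(-.209);print("rel along tray x,y,z,yaw",c*d[0]+s*d[1],-s*d[0]+c*d[1],d[2],d[3])
    for k,S_,q in(("0",S,qs),("5",L,ql)):
        if nm=="both":
            for c_,b in(("scene",(270,70,420,220)),("side",(130,80,280,230))):
                im2=cv2.resize(im[c_+k],None,fx=4,fy=4,interpolation=cv2.INTER_CUBIC)
                for A,B in S_:
                    a,bb=proj(c_,place4(q,[A,B]))*4+1.5; cv2.line(im2,tuple(a.round().astype(int).tolist()),tuple(bb.round().astype(int).tolist()),(0,255,255),1)
                cv2.imwrite(f"pics/f{c_}{k}.png",im2[b[1]*4:b[3]*4,b[0]*4:b[2]*4])
E
```

```text
scene ((106, -82, 94), (106, 82, 94)) 39 -0.21 0.21
scene ((-106, -82, 94), (-106, 82, 94)) 40 -0.01 0.15
scene ((-106, 82, 94), (-32, 82, 94)) 40 0.13 0.15
scene ((-106, -82, 94), (-32, -82, 94)) 40 -0.72 0.72
scene ((62, 82, 94), (106, 82, 94)) 40 -0.0 0.1
scene ((62, -82, 94), (106, -82, 94)) 40 0.1 0.3
side ((106, -82, 94), (106, 82, 94)) 40 0.01 0.09
side ((-106, -82, 94), (-106, 82, 94)) 37 0.1 0.21
side ((-106, 82, 94), (-32, 82, 94)) 40 0.18 0.25
side ((-106, -82, 94), (-32, -82, 94)) 40 0.18 0.18
side ((62, 82, 94), (106, 82, 94)) 40 -0.01 0.29
side ((62, -82, 94), (106, -82, 94)) 38 -0.11 0.3
both slot [559.598 212.527  -1.34   -0.207]
scene ((98, -82, 90), (98, 82, 90)) 37 -0.08 0.18
scene ((-98, -82, 90), (-98, 82, 90)) 30 0.01 0.21
scene ((-98, 82, 90), (98, 82, 90)) 33 -0.01 0.12
scene ((-98, -82, 90), (98, -82, 90)) 37 -0.09 0.21
side ((98, -82, 90), (98, 82, 90)) 40 -0.3 0.37
side ((-98, -82, 90), (-98, 82, 90)) 27 1.05 1.05
side ((-98, 82, 90), (98, 82, 90)) 33 0.48 0.49
side ((-98, -82, 90), (98, -82, 90)) 20 -0.06 0.2
both loose [559.308 212.347 117.289  -0.199]
re
[... 802 characters left out ...]
6476496
side ((106, -82, 94), (106, 82, 94)) 40 -0.06 0.1
side ((-106, -82, 94), (-106, 82, 94)) 36 0.02 0.45
side ((-106, 82, 94), (-32, 82, 94)) 40 0.01 0.15
side ((-106, -82, 94), (-32, -82, 94)) 40 0.15 0.16
side ((62, 82, 94), (106, 82, 94)) 40 -0.04 0.16
side ((62, -82, 94), (106, -82, 94)) 38 -0.12 0.28
side slot [557.665 210.419   0.149  -0.209]
side ((98, -82, 90), (98, 82, 90)) 33 0.16 0.83
side ((-98, -82, 90), (-98, 82, 90)) 27 -0.12 0.36
side ((-98, 82, 90), (98, 82, 90)) 32 0.17 0.28
side ((-98, -82, 90), (98, -82, 90)) 21 -0.18 0.48
side loose [556.13  212.246 118.406  -0.172]
rel along tray x,y,z,yaw -1.8805700999472161 1.469319429208304 118.25723687938977 0.03735773701835432
```

```bash
python3 -m creep '[[[0.004,0,0,0,0],[0.006,0,0,0,0],[0.006,0,0,0,0],[0.004,0,0,0,0],[0.002,0,0,0,0],[0,0,0,0,0]]]'
python3 -m creep '[[[0.001,0,0,0,0],[0.001,0,0,0,0],[0,0,0,0,0]]]'
```

```text
time: 12.9
position: [558.8, 214.8, 171.6]
ee_rot: [-0.703, 0.074, 0.704, 0.074]
ft_force: [0.9, -1.1, -3.7]
opening: 0.343
time: 13.2
position: [559.2, 214.9, 170.4]
ee_rot: [0.703, -0.074, -0.703, -0.074]
ft_force: [0.2, 0.4, -3.6]
opening: 0.342
```

```bash
python3 -m creep '[[[0.001,0,0,0,0],[0.001,0,0,0,0],[0,0,0,0,0]]]'
python3 -m creep '[[[0.001,0,0,0,0],[0,0,0,0,0]]]'
```

```text
time: 13.5
position: [559.0, 214.8, 168.1]
ee_rot: [-0.703, 0.074, 0.703, 0.074]
ft_force: [0.7, -0.4, -2.6]
opening: 0.345
time: 13.7
position: [559.0, 214.8, 167.1]
ee_rot: [-0.703, 0.074, 0.703, 0.074]
ft_force: [-0.2, 0.6, -3.7]
opening: 0.343
```

```bash
python3 -m creep '[[[0.001,0,0,0,0],[0.001,0,0,0,0],[0,0,0,0,0]]]'
python3 -m creep '[[[0.001,0,0,0,0],[0.001,0,0,0,0],[0,0,0,0,0]]]'
```

```text
time: 14.0
position: [559.0, 214.8, 165.1]
ee_rot: [-0.703, 0.074, 0.703, 0.074]
ft_force: [-0.4, 0.7, -4.5]
opening: 0.345
time: 14.3
position: [559.0, 214.8, 163.1]
ee_rot: [-0.703, 0.074, 0.703, 0.074]
ft_force: [0.0, -0.1, -3.8]
opening: 0.346
```

```bash
python3 -m creep '[[[0.001,0,0,0,0],[0.001,0,0,0,0],[0.001,0,0,0,0],[0.001,0,0,0,0],[0,0,0,0,0]]]'
python3 -c "
from cell import *
o=get_obs();print(o['ft_force'],o['wrist_torque'])"
python3 -m creep '[[[0.001,0,0,0,0],[0.001,0,0,0,0],[0.001,0,0,0,0],[0.001,0,0,0,0],[0,0,0,0,0]]]'
python3 -c "
from cell import *
o=get_obs();print(o['ft_force'],o['wrist_torque'])"
```

```text
time: 14.8
position: [559.0, 214.8, 159.0]
ee_rot: [-0.703, 0.074, 0.703, 0.074]
ft_force: [0.1, 0.3, -3.3]
opening: 0.346
[ 0.125906    0.27514801 -3.32631015] [-0.04958847  0.03810906  0.00238471]
time: 15.3
position: [559.0, 214.8, 155.1]
ee_rot: [-0.703, 0.074, 0.703, 0.074]
ft_force: [-0.4, -0.3, -4.6]
opening: 0.343
[-0.43377113 -0.32169812 -4.6081277 ] [ 0.01734131 -0.00034153  0.0092505 ]
```

```bash
python3 -m creep '[[[0.001,0,0,0,0],[0.001,0,0,0,0],[0.001,0,0,0,0],[0.001,0,0,0,0],[0.001,0,0,0,0],[0.001,0,0,0,0],[0,0,0,0,0]]]'
python3 -m creep '[[[0.001,0,0,0,0],[0.001,0,0,0,0],[0.001,0,0,0,0],[0.001,0,0,0,0],[0.001,0,0,0,0],[0,0,0,0,0]]]'
python3 - <<'E'
from cell import *
import cv2
o=get_obs();print(o['ft_force'],o['wrist_torque'])
for n in("scene","side"):
    f=grab_frame(n);cv2.imwrite(f"pics/{n}6.png",f["img"])
i=cv2.imread("pics/side6.png")[80:230,130:280];j=cv2.imread("pics/scene6.png")[70:220,270:420]
import numpy as np
cv2.imwrite("pics/z6.png",cv2.resize(np.hstack([i,j]),None,fx=2.6,fy=2.6,interpolation=cv2.INTER_CUBIC))
E
```

```text
time: 16.0
position: [559.0, 214.8, 149.1]
ee_rot: [-0.703, 0.074, 0.703, 0.074]
ft_force: [0.3, 0.5, -3.4]
opening: 0.344
time: 16.6
position: [559.0, 214.8, 144.1]
ee_rot: [-0.703, 0.074, 0.703, 0.074]
ft_force: [0.2, -0.3, -3.2]
opening: 0.342
[ 0.21230178 -0.31225775 -3.23753701] [ 0.02001076  0.03374763 -0.02599376]
```

View pics/z6.png

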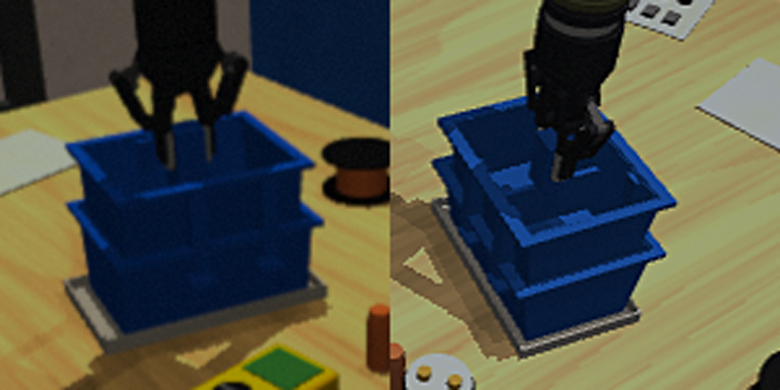

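Both totes are seen in line, with the ribs entered into the slots. I will continue lowering in 1 mm steps.

```bash
python3 -m creep '[[[0.001,0,0,0,0],[0.001,0,0,0,0],[0.001,0,0,0,0],[0.001,0,0,0,0],[0,0,0,0,0]]]'
python3 -m creep '[[[0.001,0,0,0,0],[0.001,0,0,0,0],[0.001,0,0,0,0],[0,0,0,0,0]]]'
python3 -m creep '[[[0.001,0,0,0,0],[0,0,0,0,0]]]'
python3 -m creep '[[[0.001,0,0,0,0],[0,0,0,0,0]]]'
```

```text
time: 17.2
position: [559.0, 214.8, 140.1]
ee_rot: [-0.703, 0.074, 0.703, 0.074]
ft_force: [-0.0, -1.4, -3.4]
opening: 0.342
time: 17.6
position: [559.0, 214.8, 137.1]
ee_rot: [-0.703, 0.074, 0.703, 0.074]
ft_force: [-0.0, -0.2, -3.9]
opening: 0.344
time: 17.8
position: [559.0, 214.8, 136.2]
ee_rot: [-0.703, 0.074, 0.703, 0.074]
ft_force: [-0.8, 0.3, -4.7]
opening: 0.345
time: 18.0
position: [559.0, 214.8, 135.2]
ee_rot: [-0.703, 0.074, 0.703, 0.074]
ft_force: [0.0, -0.7, -3.9]
opening: 0.345
```

```bash
for k in 1; do python3 -m creep '[[[0.001,0,0,0,0],[0,0,0,0,0]]]'; done
python3 -m creep '[[[0.0007,0,0,0,0],[0,0,0,0,0]]]'
```

```text
time: 18.2
position: [559.0, 214.8, 134.2]
ee_rot: [-0.703, 0.074, 0.703, 0.074]
ft_force: [0.9, -0.9, -3.1]
opening: 0.347
time: 18.4
position: [559.1, 214.8, 133.5]
ee_rot: [-0.703, 0.074, 0.703, 0.074]
ft_force: [0.4, 0.2, -3.2]
opening: 0.343
```

```bash
python3 -m creep '[[[0.0005,0,0,0,0],[0,0,0,0,0]]]'
```

```text
time: 18.6
position: [559.2, 214.9, 133.3]
ee_rot: [0.703, -0.074, -0.703, -0.074]
ft_force: [-0.3, -0.4, -2.2]
opening: 0.345
```

```bash
python3 -m creep '[[[0.0005,0,0,0,0],[0,0,0,0,0]]]'
```

```text
time: 18.8
position: [559.2, 214.9, 133.3]
ee_rot: [0.703, -0.074, -0.703, -0.074]
ft_force: [-2.0, -1.6, 1.6]
opening: 0.34
```

```bash
python3 -m creep '[[[0.0005,0,0,0,0],[0,0,0,0,0]]]'
```

```text
time: 19.0
position: [559.3, 214.9, 133.3]
ee_rot: [0.703, -0.074, -0.703, -0.074]
ft_force: [-3.1, -1.5, 5.0]
opening: 0.35
```

```bash
python3 -m creep '[[[-0.0008,0,0,0,0],[0,0,0,0,0]]]'
python3 - <<'E'
from cell import *
import cv2, numpy as np
print(get_obs()["ft_force"])
for n in("scene","side"): cv2.imwrite(f"pics/{n}7.png",grab_frame(n)["img"])
i=cv2.imread("pics/side7.png")[80:230,130:280];j=cv2.imread("pics/scene7.png")[70:220,270:420]
cv2.imwrite("pics/z7.png",cv2.resize(np.hstack([i,j]),None,fx=2.6,fy=2.6,interpolation=cv2.INTER_CUBIC))
E
```

```text
time: 19.2
position: [559.3, 214.9, 133.3]
ee_rot: [0.703, -0.074, -0.703, -0.074]
ft_force: [-2.9, -1.5, 3.9]
opening: 0.347
[-2.88752219 -1.5077385   3.89597769]
```

View pics/z7.png

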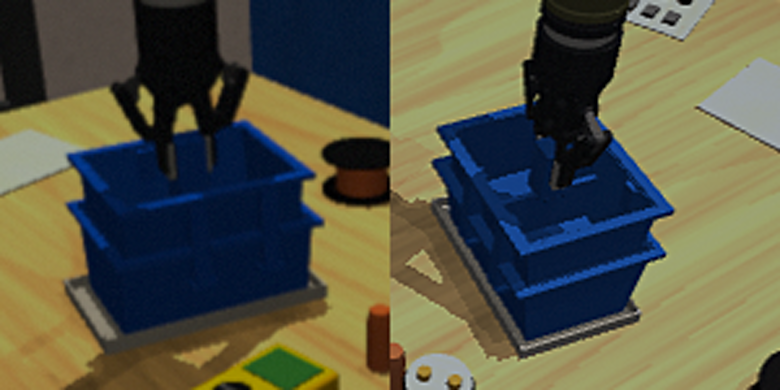

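```bash
python3 -m creep '[[[-0.0005,0,0,0,0],[0,0,0,0,0],[0,0,0,0,0]]]'
```

```text
time: 19.6
position: [559.3, 214.9, 133.3]
ee_rot: [0.703, -0.074, -0.703, -0.074]
ft_force: [-1.2, -1.3, 0.4]
opening: 0.342
```

Nearly neutral (a few newtons of weight rest on the slots). Letting go.

```bash
python3 -m creep '[[[0,0,0,0,0.4],[0,0,0,0,0.5],[0,0,0,0,0.7],[0,0,0,0,1],[0,0,0,0,1],[0,0,0,0,1],[0,0,0,0,1],[0,0,0,0,1]]]'
python3 - <<'E'
from cell import *
import cv2
print(get_obs()["ft_force"]);cv2.imwrite("pics/w8.png",grab_frame("wrist")["img"])
E
```

```text
time: 20.4
position: [559.1, 214.9, 133.4]
ee_rot: [0.703, -0.074, -0.703, -0.074]
ft_force: [-0.4, -0.1, -1.2]
opening: 1.003
[-0.36308282 -0.13895612 -1.16535579]
```

View pics/w8.png

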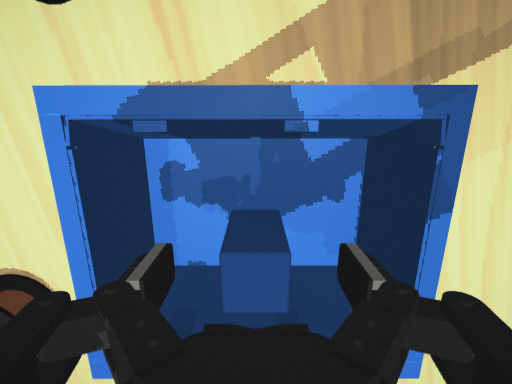

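Jaws are clear of the block (at columns 170 and 340, block 220–290). Now rising straight up.

```bash
python3 -m creep '[[[-0.005,0,0,0,1],[-0.01,0,0,0,1],[-0.02,0,0,0,1],[-0.03,0,0,0,1],[-0.03,0,0,0,1],[-0.03,0,0,0,1],[-0.03,-0.015,0,0,1],[-0.02,-0.02,0,0,1],[-0.005,-0.02,0,0,1],[0,0,0,0,1]]]'
python3 -m creep '[[[0,-0.01,0,0,1],[0,0,0,0,1],[0,0,0,0,1]]]'
python3 - <<'E'
from h import *
from cell import *
o=get_obs();f=grab_frame("wrist");cv2.imwrite("pics/w9.png",f["img"]);cam=wristcam(f,o);print(o["position"],o["ft_force"])
segs=[(tuple(np.add(a,(0,0,56))),tuple(np.add(b,(0,0,56)))) for a,b in LT]
q=edgefit(cam,f["img"],segs,[558.5,212.4,-.209],rad=10);print(q)
# free z: apparent size
for n in("scene","side"): cv2.imwrite(f"pics/{n}9.png",grab_frame(n)["img"])
im={k:cv2.imread(f"pics/{k}9.png") for k in("scene","side")}
q4=edgefit4([(c,im[c],range(4)) for c in im],LT,[559.5,212.4,56,-.209]);print("both cams x y z yaw",q4)
i=im["side"][80:230,130:280];j=im["scene"][70:220,270:420]
cv2.imwrite("pics/z9.png",cv2.resize(np.hstack([i,j]),None,fx=2.6,fy=2.6,interpolation=cv2.INTER_CUBIC))
E
```

```text
time: 21.45
position: [571.3, 270.5, 316.4]
ee_rot: [0.705, -0.072, -0.702, -0.074]
ft_force: [0.0, -0.3, -0.9]
opening: 1.001
time: 21.75
position: [572.3, 278.0, 312.5]
ee_rot: [-0.703, 0.074, 0.704, 0.074]
ft_force: [0.1, -0.5, 0.3]
opening: 0.999
[572.30354155 278.02218626 312.50335692] [ 0.12492924 -0.52263523  0.28671613]
(np.int64(98), np.int64(-82), np.int64(146)) (np.int64(98), np.int64(82), np.int64(146)) 25 med res px -0.03 mad 0.22
(np.int64(-98), np.int64(-82), np.int64(146)) (np.int64(-98), np.int64(82), np.int64(146)) 25 med res px 0.05 mad 0.25
(np.int64(-98), np.int64(82), np.int64(146)) (np.int64(98), np.int64(82), np.int64(146)) 25 med res px 0.0 mad 0.02
(np.int64(-98), np.int64(-82), np.int64(146)) (np.int64(98), np.int64(-82), np.int64(146)) 25 med res px -0.01 mad 0.04
[ 5.57342057e+02  2.12179601e+02 -2.08061461e-01]
scene ((98, -82, 90), (98, 82, 90)) 40 -0.09 0.19
scene ((-98, -82, 90), (-98, 82, 90)) 40 0.01 0.2
scene ((-98, 82, 90), (98, 82, 90)) 40 0.07 0.12
scene ((-98, -82, 90), (98, -82, 90)) 40 -0.03 0.23
side ((98, -82, 90), (98, 82, 90)) 40 0.01 0.09
side ((-98, -82, 90), (-98, 82, 90)) 19 0.81 0.91
side ((-98, 82, 90), (98, 82, 90)) 40 0.09 0.19
side ((-98, -82, 90), (98, -82, 90)) 25 -0.01 0.28
both cams x y z yaw [ 5.58921311e+02  2.12825502e+02  5.45125465e+01 -2.06007270e-01]
```

View pics/z9.png

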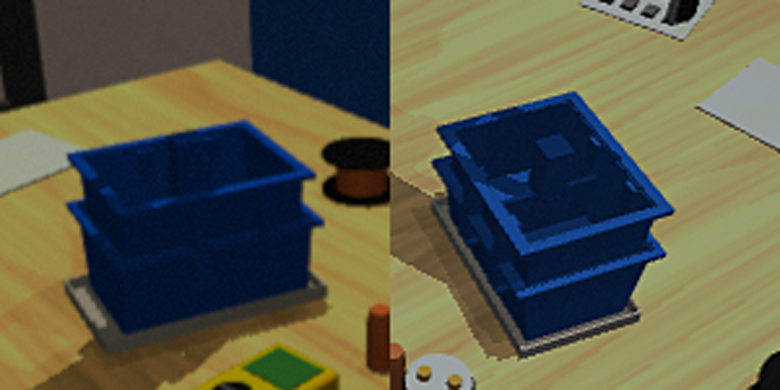

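View pics/w9.png

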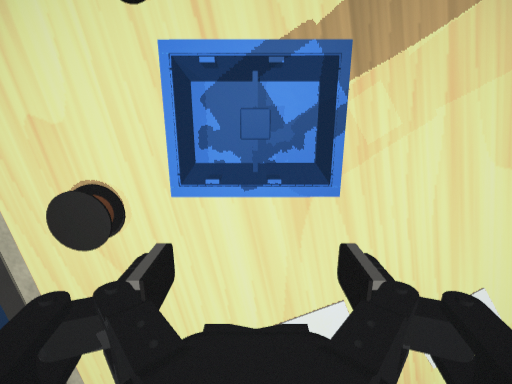

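```bash
python3 -c "
from cell import *
print(hand_in())"
```

```text
the job is handed in; nothing more can be done
None
```

I nested the loose tote in the slotted one and handed the job in at about 22 s of the 72 s allowed. No verdict was reported.

I found both totes with the wrist camera and gripped the centre block along the tote's length. I lifted the tote, carried it over the bystanders with about 60 mm to spare while turning it 160°, and lowered it in steps of 1 mm or less. The ribs entered the slots on the first try. The force reading only changed at home height; the most I pressed there was about 9 N beyond the tote's weight. I eased that off before letting go.

**Last checks:**
- **Height:** contact came with the underside about 56 mm above the bench. The scene and side cameras gave the same 56 mm, taken relative to the slotted tote.
- **Position and yaw:** the wrist camera put the tote within 1 mm and 0.001 rad of the slotted tote, with its edges fitting the image as level.
- **Clear of the robot:** the gripper is open and well above the tote, and the force reading is about zero.
- **Bystanders:** the arm and tote never went near them. I did not measure them again at the end.

**Disagreements:**
- Before lowering, the estimates of offset along the tray's length ranged from about −1.9 to +1.1 mm. One camera at a time gave about −1.9, both cameras together −0.25, and the wrist measurements −0.1 to +1.1. I went down by feel from the middle of that range.
- The side camera's fit of one short rim edge was poor, about 0.8 pixel off, while the other edges fit well.

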